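# Lock a bayonet sieve insert into its sprung mount

## Task

Pick up the small round sieve by its blue handle, hang it in the sprung bayonet mount so that its two brass lugs drop through the slots in the collar, and, keeping it lightly pressed down, twist it clockwise (seen from above) until you feel the lugs drop into the locking notches; then let go. Where the notches lie differs each time, so stop at the drop and never force the lugs or ram the mount. Leave the petri dish, marker and vial where they are.

Things in the scene. Friction and masses are not known exactly. Their poses are not given: they have to be found in the camera images.
- sieve_grip (a point): Centre of the blue handle bar of the loose steel sieve insert (0.13 to 0.21 kg). Bar: 55 mm along its x, 14 mm wide along its y (pinch across this, from above), 20 mm high. The bar's centre is 58 mm above the sieve's underside and 24 mm above the drum's top rim. Starts upright on the worktop.
- sieve: The same sieve insert; origin at the centre of its underside, z up, x along the bar. Drum 58 mm across, 34 mm high, its bottom 10 mm tapering to 47 mm. Two round brass lugs, 8 mm thick, stick out along +x and -x, in line with the bar, to 39 mm from the axis, centre line 32 mm below the bar's centre. Half a turn makes no difference.
- mount_top (a point): Centre of the collar's top face at rest, 72 mm above the worktop; z up. Belongs to the foot: it does not follow the collar when that is pressed down. Aluminium collar, 91 mm across, bore 62 mm. Two slots 13 mm wide with bevelled edges lie in its top along +x and -x of this frame, a yellow mark at each: hang the sieve with its bar along this x.
- mount_floor (a point): Where the bar's centre is when the lugs rest on the channel floor (collar not pressed): 19 mm above mount_top. The top is 6 mm thick, the channel below it 11 mm high. In it the sieve turns only clockwise from above. After 0.55 to 1.35 rad (unseen, differs each time) the floor drops 5.5 mm into a notch 16 mm wide, and a hard end stop follows.
- mount_seat (a point): Where the bar's centre lies when the sieve is locked: on the mount's axis, 13.5 mm above mount_top, 85.5 mm above the worktop.
- mount: The mount: round grey foot 112 mm across, fixed; origin at the centre of its underside, x through the slots. The collar rides on springs: it yields down once the load on it (the sieve's weight included) passes 5 N, 0.5 N more per mm, hard stop at 12 mm. If lugs on the floor press it part-way down, the push falls off as they reach the notches, for the collar springs up.
- petri: Petri dish, 90 mm across, 14 mm high, lying on the worktop: leave alone. Origin at the centre of its underside.
- marker: White marker with red cap, 136 mm long, 15 mm thick, lying: leave alone. Origin at the centre of its underside.
- vial: Black-capped vial, 28 mm across, 56 mm high, standing: leave alone. Origin at the centre of its underside.
Things that resemble listed ones, but are neither listed nor needed, are in the scene too. Leave any orange look-alike of the sieve alone.

How it is judged (in metres and radians):
On the way:
1. the sieve hangs in the collar, lugs through the slots and below its top, not yet twisted (z of sieve_grip in the frame of mount_top below 0.0225 m and horizontal distance between sieve_grip and mount_top below 0.007 m and angle between the x axis of sieve and the x axis of mount_top, either way round below 0.4 rad), for 0.1 s.
At the end, for the whole second after the job is handed in: The sieve hangs level (within 0.12 rad) in the collar, twisted at least 0.35 rad from the slots, the bar's centre within 6 mm of the mount's axis and between 3 mm below and 2 mm above its locked height (both lugs down in the notches), at rest and let go (horizontal distance between sieve_grip and mount_seat below 0.006 m and z of sieve_grip in the frame of mount_seat between -0.003 and 0.002 m and angle between the x axis of sieve and the x axis of mount_top, either way round above 0.35 rad and angle between sieve's own z axis and vertical below 0.12 rad and linear speed of sieve below 0.01 m/s and contact force between the fingers and sieve below 0.1 N); the robot touches nothing.
It fails at once if the sieve is forced: it and the mount press on each other with more than 25 N (contact force between sieve and mount above 25 N).
It fails at once if the petri dish is disturbed (moved more than 15 mm) (distance of petri from where it was at the start of the episode above 0.015 m).
It fails at once if the marker is disturbed (moved more than 15 mm) (distance of marker from where it was at the start of the episode above 0.015 m).
It fails at once if the vial is disturbed (moved more than 15 mm) (distance of vial from where it was at the start of the episode above 0.015 m).
It also fails if it takes over 58 s, if anything falls off the work surface, if the arm or the gripper's body presses on something with over 40 N, if the wrist force passes 120 N, or if a joint passes its speed limit or range.

## Robot

A 6-joint arm with a two-finger parallel gripper is mounted at the origin on a cart in front of the work surface, level with it; the furniture and walls round the work are solid. World frame = base frame: x ahead of the robot, y to its left, z up, the work surface at z = 0. Lengths are in mm, angles in degrees, forces in N, time in s.
With the tool pointing down it reaches from about 350 to 850 mm from the base axis. Payload 8.1 kg.
Tool frame: the origin (TCP) lies at the very end of the fingers, on their centre line; the grasp point (between the pads) lies 19 mm behind it (pinch_z is the z of the grasp point in the tool frame, in mm); z points along the fingers, y is the direction in which the jaws open and shut (so a half turn about z gives the same grasp; the last joint's range is limited). The gripper opens to 85 mm and grips with 20 to 120 N. Pads are 22 mm wide; open, the fingers measure 114 mm over their backs; the gripper's body (76 mm by 85 mm) begins 54 mm behind the grasp point. The pads swing forward as they close: fully open they stand 13 mm farther back than shut.
Start: joints at [58.361, 7.471, 85.268, -0, 87.261, -4.893], TCP at [269.999, 535.822, 195.492] pointing down, gripper open.
Joint ranges: [-169.43, 169.43], [-51.17, 129.36], [1.28, 143.12], [-76.62, 256.62], [0, 156.53], [-152.29, 152.29]. Speed limits (degrees/s): [136.94, 136.94, 159.86, 180, 180, 180].

## Interface

Orientations are given as [roll, pitch, yaw] about the fixed x, y, z axes, in that order (R = Rz(yaw) Ry(pitch) Rx(roll)).
In Python, from bench import * gives the robot as it stands.
- The arm moves only by the shell command python3 -m creep 'ROWS' [FORCE]. ROWS is a JSON object of lists of equal length, an entry for each row: "translation": the shift along the tool's x, y, z in mm, a list of three; "rotation": the turn, a rotation vector about the tool's x, y, z in rad, a list of three; "claw": the finger opening in mm, from 0 to 85.4. In form: {"translation": [[dx, dy, dz], ...], "rotation": [[ax, ay, az], ...], "claw": [claw, ...]}. A call has 1 to 10 rows; each row shifts and turns the commanded pose from where the row before left it, along the tool's axes as they then stand; what a row does not reach is not made up. A row lasts 1/10 s, in which the tool goes at most 50 mm and 8.59 degrees, less where a joint would pass 70% of its speed; a pose out of reach is approached as far as the arm can. A call is refused whole if a number of a shift passes 50 or a number of a turn 0.15, either way. A call with a gripper value outside its range is refused whole. The fingers move at their own pace and stop on an object; FORCE is the grip in N (left out, the last holds). Time passes only in rows, so rows that do not move let the fingers close. It gives the time, the measured TCP pose, the force and the opening at its end, in the units of the state.
- sense(): the state, without advancing time (a new reading comes with each control period).
- snapshot(name): name is "side" or "top"; returns a dict with "frame" (420x560x3 uint8, red, green, blue), "intrinsics" (3x3 intrinsics, pixels), "dist" ([k1, k2, p1, p2, k3] as OpenCV has them; the pictures are not rectified), "extrinsics" (4x4, takes a point from camera to world coordinates). Camera axes: x right, y up, looking along -z (the intrinsics and any distortion apply to the point x, -y, -z); pixel columns grow to the right and rows downward; lengths in mm; the calibration is good to about 2 mm. A picture is of the moment at which its call begins. There is no depth.
- hand_in(): hands the job in, once; it reports no verdict.
The state is a dict: "time": time; "joint_pos": joint angles; "qd": joint speeds; "joint_efforts": joint torques, N m; "tool_pos": TCP position; "tcp_rot": TCP orientation; "ft_force": force on the tool from outside, world axes, zero at the start; "wrist_torque": the same for the moment, N m; "finger_gap": finger opening in mm.
Only numpy, scipy, OpenCV 4.12 (cv2) and the standard library are available. Lean on these libraries where they do the work, as an engineer would, in place of code of your own. Each camera call takes 0.05 s, during which the arm holds its last target.

## Working session

There is one attempt and no reset: what is moved stays moved. The work goes in short steps, Python scripts to look and compute and a shell command to move; the robot and the scene stay as the last step left them, time stands still between calls to the robot, and variables do not carry over. Pictures are saved under pics/ and viewed, and the job is handed in when it is done.

```bash
mkdir -p pics; ls; python3 - <<'E'
from bench import *
import cv2
print(sense())
for n in ("side","top"):
    s=snapshot(n); cv2.imwrite(f"pics/{n}0.png",s["frame"][:,:,::-1]); print(n,s["intrinsics"],s["dist"],s["extrinsics"])
E
```

```text
pics
{'time': 0.0, 'joint_pos': array([ 5.83620794e+01,  7.51592806e+00,  8.53287548e+01,  6.91547476e-04,
        8.72616706e+01, -4.89336483e+00]), 'qd': array([ 1.90621284e-02,  9.10289592e-02,  3.83873847e-05, -2.83740629e-02,
       -3.58844778e-03, -3.41650544e-02]), 'joint_efforts': array([-1.02144448e-03, -5.69384766e+01, -5.00562501e+01, -2.77599793e-04,
        1.48382667e-02,  7.15802662e-05]), 'tool_pos': array([269.66424619, 535.3004125 , 194.44097323]), 'tcp_rot': array([-1.79894093e+02, -9.76028616e-03,  1.53255401e+02]), 'ft_force': array([ 0.41597505, -0.35990241,  0.47206087]), 'wrist_torque': array([-0.01125745,  0.03665914, -0.00371938]), 'finger_gap': 85.70730060965253}
side [[447.49438249   0.         284.183048  ]
 [  0.         447.49438249 211.27631124]
 [  0.           0.           1.        ]] [-0.06251583  0.          0.          0.          0.        ] [[ 8.22427673e-01  2.32228571e-01 -5.19309747e-01  3.65494549e+01]
 [-5.68204088e-01  2.91198119e-01 -7.69641326e-01 -8.12299522e+02]
 [-2.75106841e-02  9.28048246e-01  3.71442615e-01  4.28262085e+02]
 [ 0.00000000e+00  0.00000000e+00  0.00000000e+00  1.00000000e+00]]
top [[404.68714734   0.         279.85437847]
 [  0.         404.68714734 208.49583038]
 [  0.           0.           1.        ]] [-0.10375166  0.          0.          0.          0.        ] [[-2.78455831e-02  9.92566268e-01 -1.18477114e-01  4.46271645e+02]
 [-9.99544042e-01 -2.62629924e-02  1.48984577e-02 -5.60326163e+01]
 [ 1.16761430e-02  1.18837950e-01  9.92845008e-01  1.07945500e+03]
 [ 0.00000000e+00  0.00000000e+00  0.00000000e+00  1.00000000e+00]]
```

View pics/top0.png

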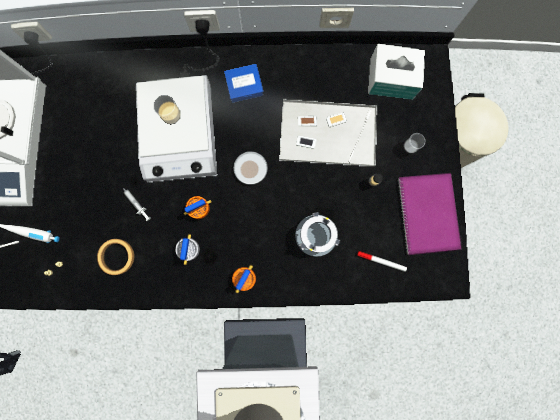

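View pics/side0.png

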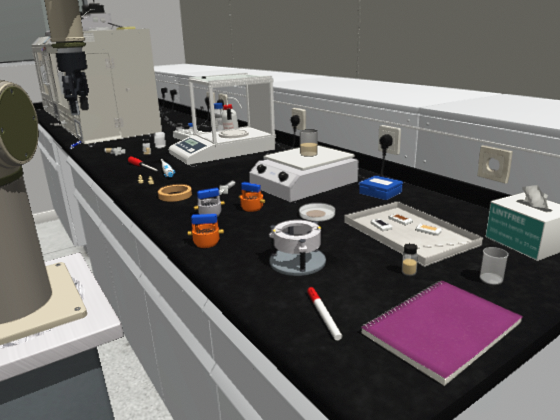

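The top view shows the steel sieve at about (187,249), its bar nearly vertical in the picture, and the mount at (317,236). The orange look-alikes are at (197,207) and (243,279), the petri dish at (250,168), the marker at (383,261) and the vial at (375,180). I'll measure next.

```bash
cat > h.py <<'E'
from bench import *
import cv2, numpy as np
def ray(s,uv):
    p=cv2.undistortPoints(np.array(uv,float).reshape(-1,1,2),s["intrinsics"],np.array(s["dist"])).reshape(-1,2)
    E=s["extrinsics"]; d=np.c_[p[:,0],-p[:,1],-np.ones(len(p))]@E[:3,:3].T
    return E[:3,3],d
def onplane(s,uv,z):
    o,d=ray(s,uv); return o+d*((z-o[2])/d[:,2])[:,None]
def tri(s1,u1,s2,u2):
    o1,d1=ray(s1,u1);o2,d2=ray(s2,u2);d1=d1[0];d2=d2[0]
    A=np.c_[d1,-d2];t=np.linalg.lstsq(A,o2-o1,rcond=None)[0]
    a=o1+d1*t[0];b=o2+d2*t[1];return (a+b)/2,np.linalg.norm(a-b)
def blobs(s,lo,hi,minA=6,roi=None):
    h=cv2.cvtColor(s["frame"],cv2.COLOR_RGB2HSV);m=cv2.inRange(h,lo,hi)
    if roi: 
        k=np.zeros_like(m);k[roi[1]:roi[3],roi[0]:roi[2]]=1;m*=k
    n,l,st,c=cv2.connectedComponentsWithStats(m)
    return [(st[i],c[i],np.argwhere(l==i)[:,::-1]) for i in range(1,n) if st[i][4]>=minA],m
E
python3 - <<'E'
from h import *
t=snapshot("top");s=snapshot("side")
f=t["frame"]
a=cv2.resize(f[225:275,160:215],None,fx=7,fy=7,interpolation=cv2.INTER_CUBIC)
b=cv2.resize(f[205:265,285:350],None,fx=6,fy=6,interpolation=cv2.INTER_CUBIC)
H=360
a=cv2.copyMakeBorder(a,0,H-a.shape[0],0,0,0) if a.shape[0]<H else a[:H]
cv2.imwrite("pics/c1.png",np.hstack([a,b[:H]])[:,:,::-1])
c=cv2.resize(s["frame"][180:275,180:340],None,fx=5,fy=5,interpolation=cv2.INTER_CUBIC)
cv2.imwrite("pics/c2.png",c[:,:,::-1])
for n,x in(("top",t),("side",s)):
  for st,c,_ in blobs(x,(105,120,60),(130,255,255))[0]: print(n,"blue",st,c)
  for st,c,_ in blobs(x,(15,100,100),(35,255,255),2)[0]: print(n,"yel",st,c)
E
```

```text
top blue [224  64  40  38 825] [243.79636364  82.66181818]
top blue [184 200  21  13 120] [194.06666667 205.81666667]
top blue [180 238   9  22 140] [184.00714286 248.61428571]
top blue [235 270  15  20 112] [242.38392857 279.3125    ]
top yel [160 102  14  12  57] [165.22807018 106.03508772]
top yel [330 115  13   8  60] [335.86666667 118.61666667]
top yel [371 178   6   7  22] [372.86363636 181.68181818]
top yel [193 197   2   1   2] [193.5 197. ]
top yel [199 197   3   1   3] [200. 197.]
top yel [187 198   5   7   7] [188.57142857 201.        ]
top yel [194 199   3   4   7] [194.85714286 200.42857143]
top yel [198 199   2   2   2] [198.5 199.5]
top yel [206 200   5   4  13] [208.30769231 201.53846154]
top yel [190 202   1   2   2] [190.  202.5]
top yel [198 207   7   6  12] [201.5        209.58333333]
top yel [206 207   2   4   4] [206.75 208.5 ]
top yel [189 211  17   7  40] [196.8   214.475]
top yel [184 212   4   3   6] [185.33333333 213.        ]
top yel [326 218   3   2   4] [327.   218.25]
top yel [188 234   3   5  12] [189.08333333 235.83333333]
top yel [ 97 239  37  36 521
[... 986 characters left out ...]
 195] [207.62564103 192.65641026]
side blue [191 214  26  10 238] [203.35714286 218.17647059]
side yel [118  27  17   2  18] [125.72222222  27.94444444]
side yel [158 184  34  17 446] [174.49327354 192.18609865]
side yel [260 199   5   4  16] [262.1875 200.5   ]
side yel [221 201   4   3  11] [222.36363636 202.09090909]
side yel [194 205   5   4  13] [195.92307692 206.92307692]
side yel [422 225  14   5  29] [428.65517241 227.27586207]
side yel [318 226   3   3   6] [319.16666667 227.16666667]
side yel [218 229   6   4  20] [220.5 230.5]
side yel [188 231   4   4  15] [189.4 232.4]
side yel [273 230   2   2   3] [273.66666667 230.33333333]
side yel [403 260  12   7  64] [408.59375 262.53125]
```

View pics/c1.png

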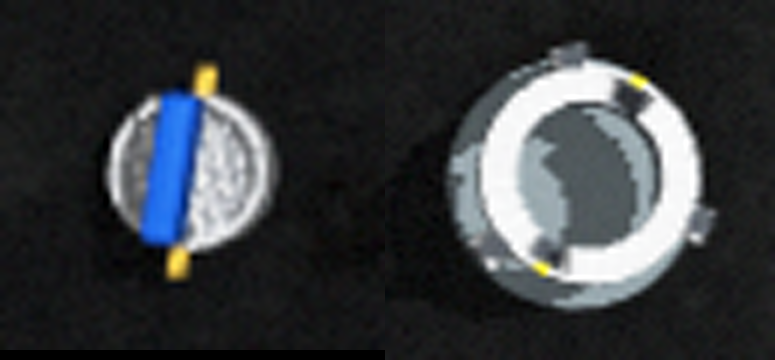

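View pics/c2.png

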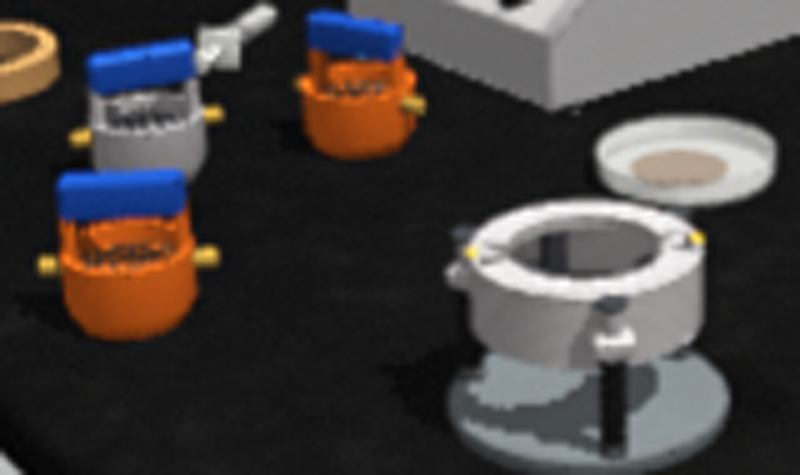

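The crops show the steel sieve's blue bar with a lug at each end, and the collar's two yellow marks at its slots, top (327,218) and (310.5,249.5). Next I'll work out positions from both views.

```bash
python3 - <<'E'
from h import *
t=snapshot("top");s=snapshot("side")
def wc(px,w):return (px*w[:,None]).sum(0)/w.sum()
# bar: top face pts z=68
bs,m=blobs(t,(105,120,60),(130,255,255),roi=(170,230,205,268))
px=bs[0][2].astype(np.float32); r=cv2.minAreaRect(px);P=onplane(t,cv2.boxPoints(r),68)
print("bar rect",r,"ctr68",onplane(t,[r[0]],68), "sides",np.linalg.norm(np.diff(P,axis=0),axis=1))
W=onplane(t,px,68)[:,:2];w,v=np.linalg.eigh(np.cov(W.T));print("bar mean",W.mean(0),"ang",np.degrees(np.arctan2(v[1,1],v[0,1])))
bt=bs[0][1]
L=onplane(t,[[189.08,235.83],[184.92,262.17]],28);print("lugs28",L,L.mean(0),np.linalg.norm(L[0]-L[1]),np.degrees(np.arctan2(*(L[0]-L[1])[1::-1])))
print("lugs side",onplane(s,[[222.36,202.09],[195.92,206.92]],26))
for a,b in (([189.08,235.83],[222.36,202.09]),([184.92,262.17],[195.92,206.92])): print("tri lug",tri(t,[a],s,[b]))
print("side bar",onplane(s,[[207.63,192.66]],58), tri(t,[bt],s,[[207.63,192.66]]))
M=onplane(t,[[327,218.25],[310.5,249.5]],72);print("marks",M,M.mean(0),np.linalg.norm(M[0]-M[1]),np.degrees(np.arctan2(*(M[0]-M[1])[1::-1])))
M=onplane(s,[[319.17,227.17],[273.67,230.33]],72);print("marks side",M,M.mean(0),np.linalg.norm(M[0]-M[1]),np.degrees(np.arctan2(*(M[0]-M[1])[1::-1])))
for a,b in (([327,218.25],[319.17,227.17]),([310.5,249.5],[273.67,230.33])): print("tri",tri(t,[a],s,[b]))
# collar ring white ellipse fit top and side
for n,x,roi in(("top",t,(290,205,345,262)),("side",s,(265,215,330,245))):
    h=cv2.cvtColor(x["frame"],cv2.COLOR_RGB2HSV)
    m=cv2.inRange(h,(0,0,215),(180,40,255));k=np.zeros_like(m);k[roi[1]:roi[3],roi[0]:roi[2]]=1;m*=k
    cs,_=cv2.findContours(m,cv2.RETR_EXTERNAL,cv2.CHAIN_APPROX_NONE);c=max(cs,key=cv2.contourArea)
    c=cv2.convexHull(c)
    e=cv2.fitEllipse(c)
    W=onplane(x,c.reshape(-1,2),72)[:,:2].astype(np.float32)
    print(n,"ellipse",e,"collar ctr",onplane(x,[e[0]],72),cv2.minEnclosingCircle(W))
E
```

```text
bar rect ((184.089599609375, 248.66761779785156), (6.462430953979492, 21.66815185546875), 8.746161460876465) ctr68 [[472.26986206 170.76079937  68.        ]] sides [53.89317253 16.37183728 53.8460278 ]
bar mean [472.30216929 170.99092382] ang 170.69190168815302
lugs28 [[506.33717599 166.49518139  28.        ]
 [438.37066796 177.75351129  28.        ]] [472.35392198 172.12434634  28.        ] 68.89264261199375 -9.405372185635187
lugs side [[510.08580591 173.52368932  26.        ]
 [441.08446273 184.86267116  26.        ]]
tri lug (array([506.41054559, 166.21274956,  29.01653525]), np.float64(0.29503781495762293))
tri lug (array([438.26872803, 177.60558384,  28.89623476]), np.float64(0.23919858647940315))
side bar [[474.50885236 180.01821898  58.        ]] (array([471.97600102, 172.90932116,  60.52445406]), np.float64(1.109594007687472))
marks [[ 538.74365258 -188.63946572   72.        ]
 [ 461.95232482 -144.38524918   72.        ]] [ 500.3479887  -166.51235745   72.        ] 88.63037685175718 -29.954497052339693
marks side [[ 540.73914222 -185.90603881   72.        ]
 [ 462.08048787 -143.22532647   72.        ]] [ 501.40981504 -164.56568264   72.        ] 89.49205053677332 -28.484553988307926
tri (array([ 538.63659526, -188.46636884,   73.46190853]), np.float64(0.06587195824987511))
tri (array([ 461.73672898, -144.21753554,   72.47608759]), np.float64(0.48581901928803306))
top ellipse ((318.64129638671875, 233.39871215820312), (35.05439758300781, 35.81934356689453), 82.22743225097656) collar ctr [[ 501.3749568  -166.16183938   72.        ]] ((505.2116394042969, -159.81399536132812), 43.90416717529297)
side ellipse ((298.3724670410156, 232.19203186035156), (13.213177680969238, 40.695762634277344), 85.4690170288086) collar ctr [[ 494.65606635 -179.81488535   72.        ]] ((494.2687683105469, -179.02755737304688), 40.59307098388672)
```

```bash
cat >> h.py <<'E'
from scipy.spatial.transform import Rotation as Ro
def plan(x,y,z,yaw=None):
    q=sense();R=Ro.from_euler('xyz',q["tcp_rot"],degrees=True)
    d=R.inv().apply(np.array([x,y,z])-q["tool_pos"])
    print("t",round(q["time"],2),"pos",q["tool_pos"].round(1),"rot",q["tcp_rot"].round(2),"F",q["ft_force"].round(1),"gap",round(q["finger_gap"],1))
    print("tool shift",d.round(1))
    if yaw is not None: print("rotvec then",(R.inv()*Ro.from_euler('xyz',[180,0,yaw],degrees=True)).as_rotvec().round(4))
E
python3 -c "
from h import *
plan(472.3,171.4,150,170.7)"
```

```text
t 0.3 pos [269.9 535.6 195.1] rot [-179.96   -0.    153.25] F [ 0.8 -0.1  0.6] gap 85.6
tool shift [-344.7 -234.1   45.3]
rotvec then [-7.000e-04 -1.000e-04 -3.045e-01]
```

```bash
python3 -m creep '{"translation":[[-34,-23,4],[-34,-23,4],[-34,-23,4],[-34,-23,4],[-34,-23,4],[-34,-23,4],[-34,-23,4],[-34,-23,4],[-34,-23,4],[-34,-23,4]],"rotation":[[0,0,0],[0,0,0],[0,0,0],[0,0,0],[0,0,0],[0,0,0],[0,0,0],[0,0,0],[0,0,0],[0,0,0]],"claw":[50,50,50,50,50,50,50,50,50,50]}' 40
python3 -m creep '{"translation":[[0,0,0],[0,0,0],[0,0,0],[0,0,0]],"rotation":[[0,0,-0.1],[0,0,-0.1],[0,0,-0.1045],[0,0,0]],"claw":[50,50,50,50]}'
python3 -c "
from h import *
plan(472.3,171.4,90,170.7)"
```

```text
time: 1.3
tool_pos: [470.7, 175.9, 155.5]
tcp_rot: [180.0, 0.0, 153.3]
ft_force: [-0.1, -0.7, 0.0]
finger_gap: 49.7
time: 1.7
tool_pos: [470.2, 177.2, 155.5]
tcp_rot: [180.0, -0.0, 170.8]
ft_force: [-0.7, -0.1, -0.6]
finger_gap: 49.7
t 1.7 pos [470.2 177.2 155.5] rot [180.    -0.   170.77] F [-0.7 -0.1 -0.6] gap 49.7
tool shift [-3.  -5.4 65.5]
rotvec then [ 0.     -0.      0.0013]
```

```bash
python3 -m creep '{"translation":[[-3,-5.4,15],[0,0,30],[0,0,20],[0,0,0]],"rotation":[[0,0,0],[0,0,0],[0,0,0],[0,0,0]],"claw":[50,50,50,50]}'
python3 - <<'E'
from h import *
t=snapshot("top");s=snapshot("side")
a=cv2.resize(t["frame"][205:285,145:225],None,fx=5,fy=5,interpolation=cv2.INTER_CUBIC)
b=cv2.resize(s["frame"][150:230,170:250],None,fx=5,fy=5,interpolation=cv2.INTER_CUBIC)
cv2.imwrite("pics/d1.png",np.hstack([a,b])[:,:,::-1])
E
```

```text
time: 2.1
tool_pos: [469.0, 170.5, 86.0]
tcp_rot: [-179.8, -0.4, 170.6]
ft_force: [-0.8, 0.2, -1.0]
finger_gap: 49.9
```

View pics/d1.png

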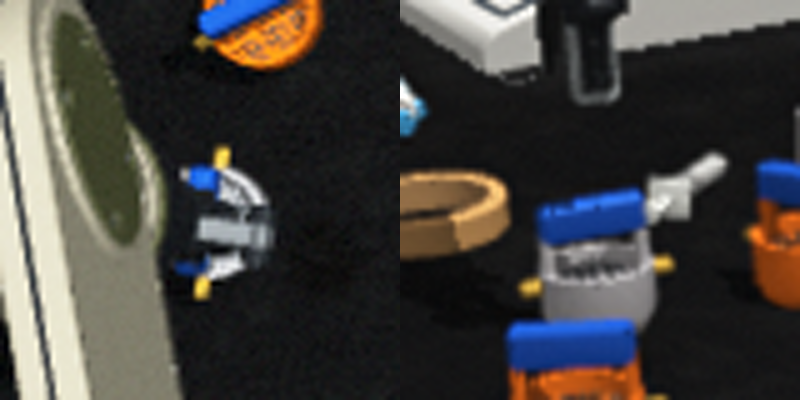

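```bash
cat >> h.py <<'E'
def proj(s,P):
    E=np.linalg.inv(s["extrinsics"]);p=np.atleast_2d(P)@E[:3,:3].T+E[:3,3];p=p*[1,-1,-1]
    return cv2.projectPoints(p.astype(float),np.zeros(3),np.zeros(3),s["intrinsics"],np.array(s["dist"]))[0].reshape(-1,2)
E
python3 - <<'E'
from h import *
plan(472.3,171.4,43,170.7)
t=snapshot("top");s=snapshot("side")
p=sense()["tool_pos"];print(proj(s,[p,p+[6,32,8],p+[-6,-32,8]]),proj(t,[p,p+[6,32,8],p+[-6,-32,8]]))
print(proj(s,[[472,172,58]]))
b=cv2.resize(s["frame"][120:240,150:270],None,fx=5,fy=5,interpolation=cv2.INTER_CUBIC)
cv2.imwrite("pics/d2.png",b[:,:,::-1])
E
```

```text
t 2.2 pos [471.7 171.3  89.9] rot [-1.7996e+02 -8.0000e-02  1.7062e+02] F [ 1.1  0.2 -0.4] gap 49.9
tool shift [-0.7  0.2 46.9]
rotvec then [-0.0007 -0.0014 -0.0014]
[[207.33760332 180.84925448]
 [203.73800006 174.38334109]
 [210.53155434 181.33899284]] [[181.52681007 248.14106334]
 [167.70953772 245.88252549]
 [193.90550215 250.25280175]]
[[208.10995117 193.69744431]]
```

View pics/d2.png

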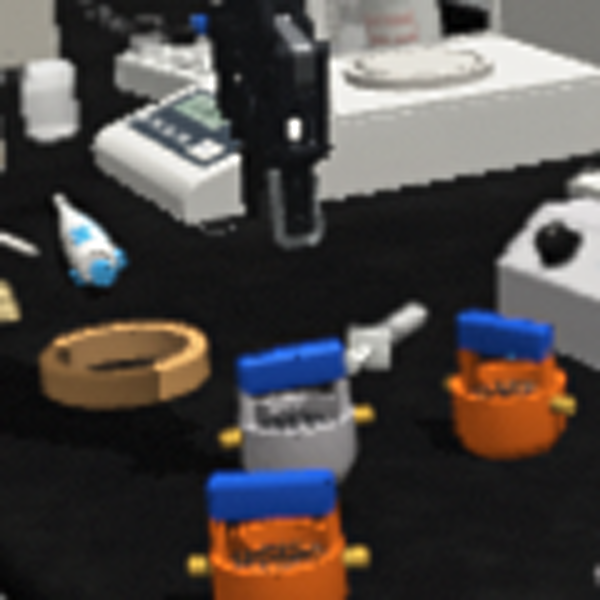

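```bash
python3 -m creep '{"translation":[[-0.5,0,10],[0,0,10],[0,0,9],[0,0,0],[0,0,0],[0,0,0]],"rotation":[[0,0,0],[0,0,0],[0,0,0],[0,0,0],[0,0,0],[0,0,0]],"claw":[50,50,50,50,50,50]}'
python3 - <<'E'
from h import *
t=snapshot("top");s=snapshot("side")
plan(472.3,171.4,43,170.7)
b=cv2.resize(s["frame"][140:240,160:260],None,fx=5,fy=5,interpolation=cv2.INTER_CUBIC)
cv2.imwrite("pics/d3.png",b[:,:,::-1])
E
```

```text
time: 2.9
tool_pos: [472.9, 171.6, 61.8]
tcp_rot: [180.0, 0.0, 170.7]
ft_force: [0.6, 0.5, 0.5]
finger_gap: 49.9
t 3.0 pos [473.1 171.7  62. ] rot [1.7998e+02 4.0000e-02 1.7070e+02] F [ 0.5 -0.8  0.3] gap 49.7
tool shift [ 0.8 -0.4 19. ]
rotvec then [0.0003 0.0008 0.0001]
```

View pics/d3.png

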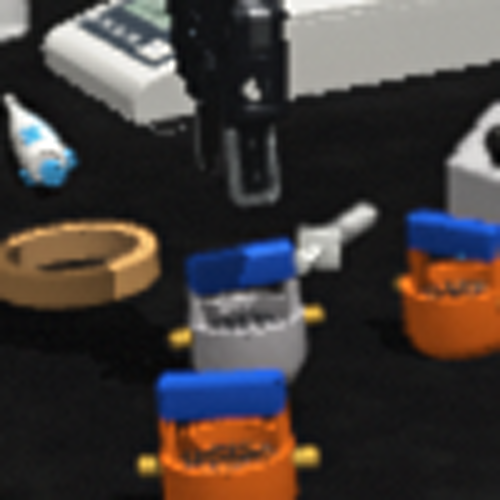

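```bash
python3 -m creep '{"translation":[[0.8,-0.3,9],[0,0,9],[0,0,0],[0,0,0]],"rotation":[[0,0,0],[0,0,0],[0,0,0],[0,0,0]],"claw":[40,40,40,40]}'
python3 - <<'E'
from h import *
t=snapshot("top");s=snapshot("side")
plan(472.3,171.4,43,170.7)
b=cv2.resize(s["frame"][140:240,160:260],None,fx=5,fy=5,interpolation=cv2.INTER_CUBIC)
a=cv2.resize(t["frame"][210:290,150:210],None,fx=5,fy=5,interpolation=cv2.INTER_CUBIC)
a=cv2.copyMakeBorder(a,0,100,0,0,0)
cv2.imwrite("pics/d4.png",np.hstack([a,b])[:,:,::-1])
E
```

```text
time: 3.4
tool_pos: [471.2, 171.2, 42.8]
tcp_rot: [-180.0, -0.1, 170.7]
ft_force: [0.0, -0.5, 0.5]
finger_gap: 40.4
t 3.5 pos [471.9 171.4  43.5] rot [-180.    -0.   170.7] F [ 0.3 -0.6  1.8] gap 39.9
tool shift [-0.4  0.1  0.5]
rotvec then [-0. -0. -0.]
```

View pics/d4.png

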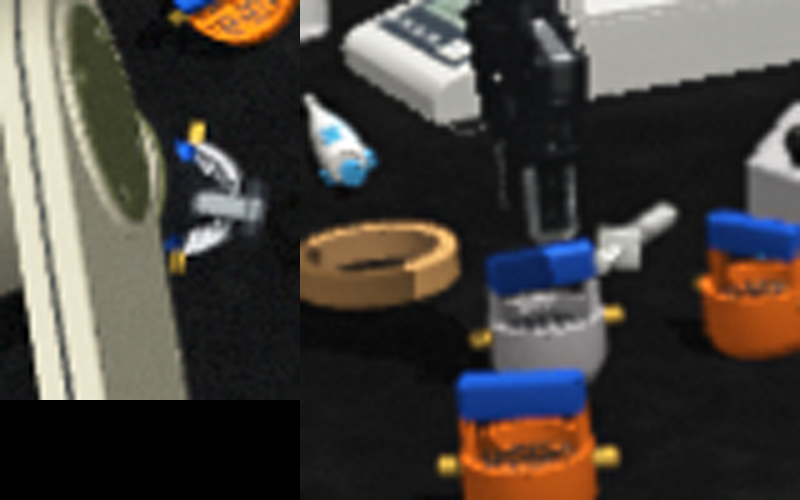

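```bash
python3 - <<'E'
from h import *
t=snapshot("top");s=snapshot("side")
for a in ([195,251],[198,251],[201,251],[203,251]): print(tri(t,[a],s,[[210,187]]))
p=np.array([472,171.4,43.5]);print(proj(s,[p,p+[3,20,7],p+[-3,-20,7],p+[-5,-34,7]]),proj(t,[p+[3,20,7],p+[-3,-20,7],p+[-5,-34,7]]))
b=cv2.resize(s["frame"][150:220,180:240],None,fx=8,fy=8,interpolation=cv2.INTER_NEAREST)
b=cv2.convertScaleAbs(b,alpha=2.5,beta=20)
cv2.imwrite("pics/d5.png",b[:,:,::-1])
a=cv2.resize(t["frame"][225:275,160:220],None,fx=10,fy=10,interpolation=cv2.INTER_NEAREST)
a=cv2.convertScaleAbs(a,alpha=2,beta=20)
cv2.imwrite("pics/d6.png",a[:,:,::-1])
E
```

```text
(array([465.03988901, 140.10186382,  85.62359667]), np.float64(1.013423571175681))
(array([463.46921995, 132.93908937,  87.8732881 ]), np.float64(4.0259770291108685))
(array([461.90352216, 125.80589369,  90.12467579]), np.float64(7.022000357475743))
(array([460.86250276, 121.06689375,  91.62644494]), np.float64(9.010232728680744))
[[208.72990496 199.17966922]
 [206.13281706 194.23669287]
 [210.90293343 198.97453092]
 [212.68026742 200.69382279]] [[177.57493247 247.91699903]
 [193.19261608 249.92582783]
 [198.67921932 250.5879191 ]]
```

View pics/d5.png

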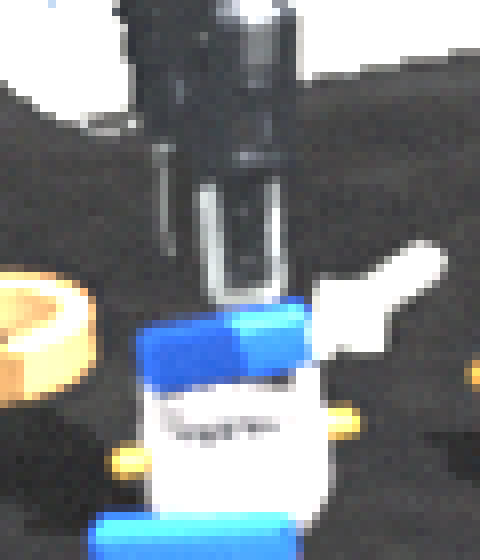

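View pics/d6.png

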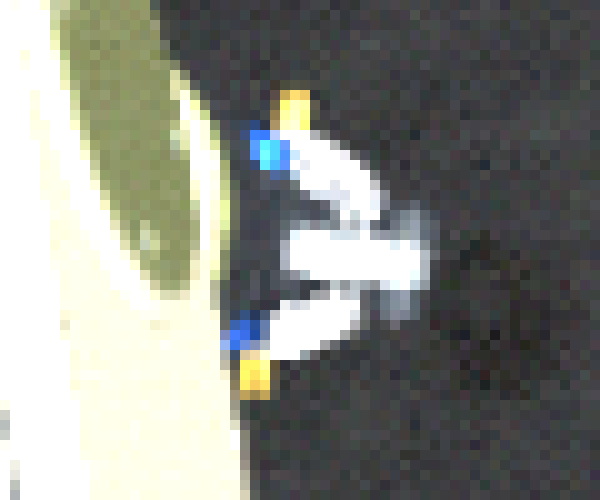

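```bash
python3 - <<'E'
from h import *
t=snapshot("top");s=snapshot("side")
p=np.array([270,535.8,195.5]);y=np.radians(153.25);d=np.array([np.sin(y),-np.cos(y),0])*45
print(proj(s,[p,p+d+[0,0,13],p-d+[0,0,13],[472,171.4,43.5+100]]))
im=cv2.imread("pics/side0.png")[60:200,20:150]
cv2.imwrite("pics/d7.png",cv2.convertScaleAbs(cv2.resize(im,None,fx=4,fy=4,interpolation=cv2.INTER_NEAREST),alpha=2.5,beta=20))
b=cv2.resize(s["frame"][40:220,150:290],None,fx=3.3,fy=3.3,interpolation=cv2.INTER_CUBIC)
cv2.imwrite("pics/d8.png",cv2.convertScaleAbs(b[:,:,::-1],alpha=2,beta=20))
q=sense();print(q["joint_pos"],q["tool_pos"],q["joint_efforts"])
E
```

```text
[[ 83.29736557 129.60364569]
 [ 86.78217191 122.14492428]
 [ 77.85418963 128.11619201]
 [205.10204597 160.74872702]]
[ 1.41046688e+01 -2.55615324e-01  1.09755493e+02  9.58173861e-04
  7.04683044e+01 -6.65950047e+01] [472.12891374 171.42954789  43.80202389] [-7.77659607e-04 -4.53459513e+01 -4.55978036e+01 -2.40007394e-04
  2.34515992e-04  3.05324602e-05]
```

View pics/d7.png

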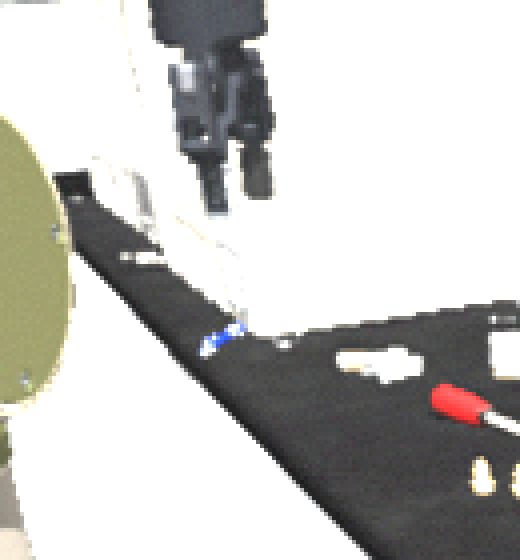

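View pics/d8.png

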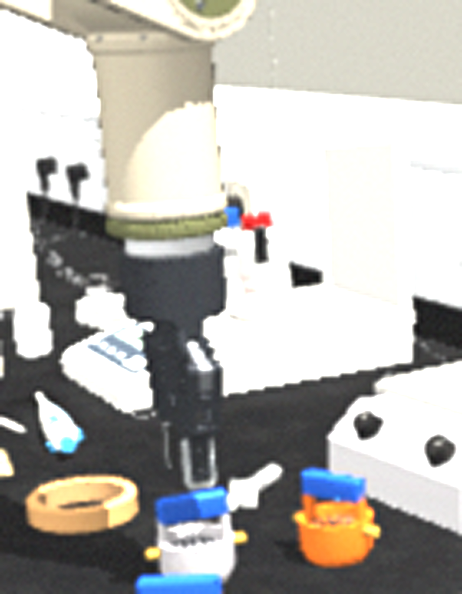

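The fingertips appear about 40 mm above the reported TCP in both views. At the start they sat near (74,113) in the side view, against a predicted (78,128), and the bar isn't hidden by them now. I'll go down in small steps, watching force and the pictures instead of trusting the TCP height.

```bash
python3 -m creep '{"translation":[[0,0,3],[0,0,3],[0,0,0]],"rotation":[[0,0,0],[0,0,0],[0,0,0]],"claw":[32,32,32]}'
python3 -m creep '{"translation":[[0,0,3],[0,0,3],[0,0,0]],"rotation":[[0,0,0],[0,0,0],[0,0,0]],"claw":[32,32,32]}'
python3 - <<'E'
from h import *
t=snapshot("top");s=snapshot("side")
b=cv2.resize(s["frame"][150:220,180:240],None,fx=7,fy=7,interpolation=cv2.INTER_NEAREST)
a=cv2.resize(t["frame"][225:275,160:210],None,fx=7,fy=7,interpolation=cv2.INTER_NEAREST)
a=cv2.copyMakeBorder(a,0,140,0,0,0)
cv2.imwrite("pics/d9.png",cv2.convertScaleAbs(np.hstack([a,b])[:,:,::-1],alpha=2,beta=20))
E
```

```text
time: 4.0
tool_pos: [471.3, 171.2, 36.8]
tcp_rot: [-180.0, -0.1, 170.7]
ft_force: [-0.1, -0.1, 0.1]
finger_gap: 31.7
time: 4.3
tool_pos: [471.4, 171.2, 30.9]
tcp_rot: [-180.0, -0.1, 170.7]
ft_force: [-0.3, -0.2, 0.9]
finger_gap: 32.1
```

View pics/d9.png

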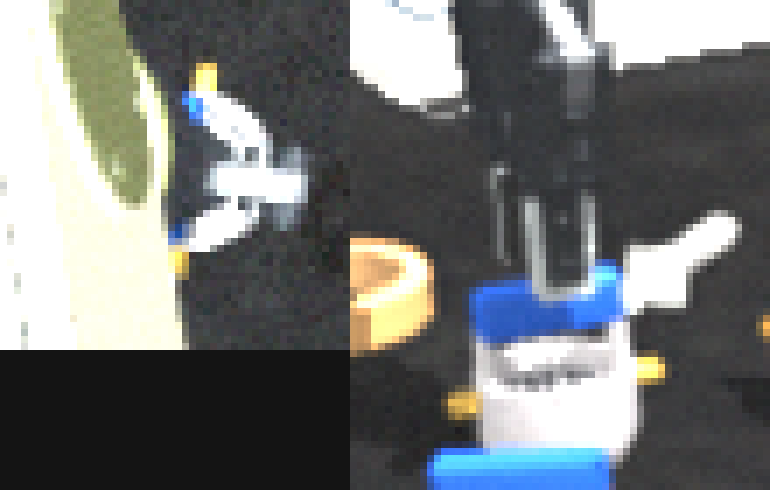

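```bash
python3 - <<'E'
from h import *
s=snapshot("side")
for y in (141,148,155):
  o,d=ray(s,[[210,192.4]]);print(o+d[0]*(y-o[1])/d[0,1])
  o,d=ray(s,[[207.6,196.5]]);
plan(472.3,171.4,43,170.7)
E
```

```text
[463.56979816 141.          71.8226935 ]
[466.70537342 148.          69.20538836]
[469.84094869 155.          66.58808321]
t 4.45 pos [471.8 171.4  31.5] rot [-1.800e+02 -1.000e-02  1.707e+02] F [ 0.8 -0.3 -0.5] gap 31.5
tool shift [ -0.4   0.1 -11.5]
rotvec then [-0.     -0.0001 -0.    ]
```

```bash
python3 -m creep '{"translation":[[0,0,4],[0,0,4],[0,0,4],[0,0,0]],"rotation":[[0,0,0],[0,0,0],[0,0,0],[0,0,0]],"claw":[28,28,28,28]}'
python3 -m creep '{"translation":[[-0.4,0,3],[0,0,3],[0,0,3],[0,0,0]],"rotation":[[0,0,0],[0,0,0],[0,0,0],[0,0,0]],"claw":[28,28,28,28]}'
python3 - <<'E'
from h import *
t=snapshot("top");s=snapshot("side")
b=cv2.resize(s["frame"][150:220,180:240],None,fx=7,fy=7,interpolation=cv2.INTER_NEAREST)
a=cv2.resize(t["frame"][225:275,160:210],None,fx=7,fy=7,interpolation=cv2.INTER_NEAREST)
a=cv2.copyMakeBorder(a,0,140,0,0,0)
cv2.imwrite("pics/d10.png",cv2.convertScaleAbs(np.hstack([a,b])[:,:,::-1],alpha=2,beta=20))
plan(472.3,171.4,10)
E
```

```text
time: 4.85
tool_pos: [471.1, 171.2, 18.5]
tcp_rot: [-180.0, -0.1, 170.7]
ft_force: [-1.7, -0.2, -0.6]
finger_gap: 28.0
time: 5.25
tool_pos: [471.8, 171.2, 9.9]
tcp_rot: [-180.0, -0.0, 170.7]
ft_force: [0.3, -0.4, -0.5]
finger_gap: 27.9
t 5.35 pos [472.2 171.3  10.4] rot [-1.7999e+02 -1.0000e-02  1.7070e+02] F [-0.5 -0.1 -0.1] gap 28.3
tool shift [-0.1  0.2  0.4]
```

View pics/d10.png

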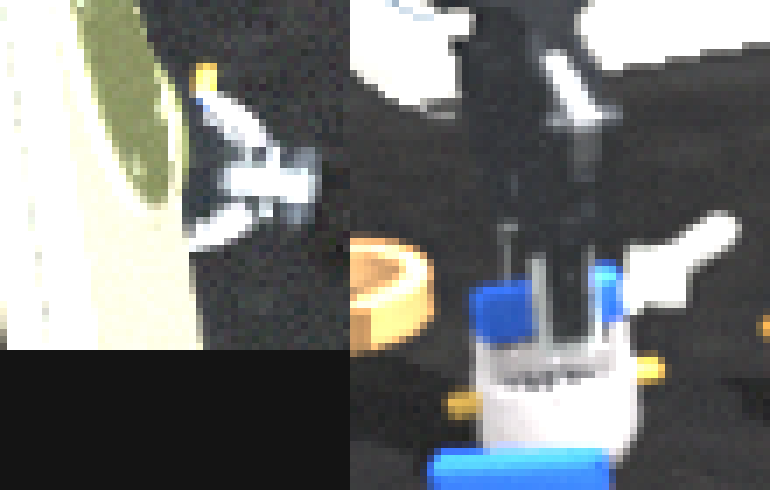

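The near finger now covers the bar down to its lower edge, with the tip at side (211,199). I'll close the gripper.

```bash
python3 -m creep '{"translation":[[0,0,0],[0,0,0],[0,0,0],[0,0,0],[0,0,0],[0,0,0]],"rotation":[[0,0,0],[0,0,0],[0,0,0],[0,0,0],[0,0,0],[0,0,0]],"claw":[16,10,10,10,10,10]}' 40
python3 - <<'E'
from h import *
t=snapshot("top");s=snapshot("side")
b=cv2.resize(s["frame"][150:220,180:240],None,fx=7,fy=7,interpolation=cv2.INTER_NEAREST)
a=cv2.resize(t["frame"][225:275,160:210],None,fx=7,fy=7,interpolation=cv2.INTER_NEAREST)
a=cv2.copyMakeBorder(a,0,140,0,0,0)
cv2.imwrite("pics/d11.png",cv2.convertScaleAbs(np.hstack([a,b])[:,:,::-1],alpha=2,beta=20))
plan(472.3,171.4,10)
E
```

```text
time: 5.95
tool_pos: [472.3, 171.3, 10.5]
tcp_rot: [180.0, 0.0, 170.7]
ft_force: [0.3, 1.4, -0.0]
finger_gap: 12.9
t 6.05 pos [472.3 171.3  10.5] rot [180.    0.  170.7] F [ 0.9  0.8 -0.7] gap 13.2
tool shift [0.  0.1 0.5]
```

View pics/d11.png

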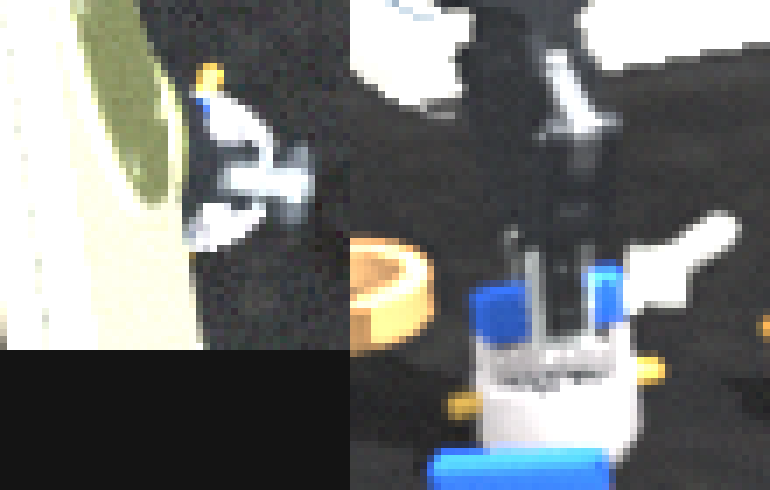

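```bash
python3 -m creep '{"translation":[[0,0,-3],[0,0,-6],[0,0,-10],[0,0,-14],[0,0,-16],[0,0,-16],[0,0,-16],[0,0,-12],[0,0,-8],[0,0,-4]],"rotation":[[0,0,0],[0,0,0],[0,0,0],[0,0,0],[0,0,0],[0,0,0],[0,0,0],[0,0,0],[0,0,0],[0,0,0]],"claw":[10,10,10,10,10,10,10,10,10,10]}'
python3 - <<'E'
from h import *
plan(500.8,-166,115,150)
s=snapshot("side")
cv2.imwrite("pics/e1.png",cv2.convertScaleAbs(cv2.resize(s["frame"][100:240,150:330],None,fx=4,fy=4)[:,:,::-1],alpha=1.6,beta=10))
E
```

```text
time: 7.05
tool_pos: [472.8, 171.4, 116.8]
tcp_rot: [180.0, 0.1, 170.7]
ft_force: [0.7, -0.4, -2.2]
finger_gap: 13.2
t 7.05 pos [472.8 171.4 116.8] rot [1.7996e+02 8.0000e-02 1.7070e+02] F [ 0.7 -0.4 -2.2] gap 13.2
tool shift [ -82.2 -328.5    1.7]
rotvec then [0.0009 0.0013 0.3613]
```

View pics/e1.png

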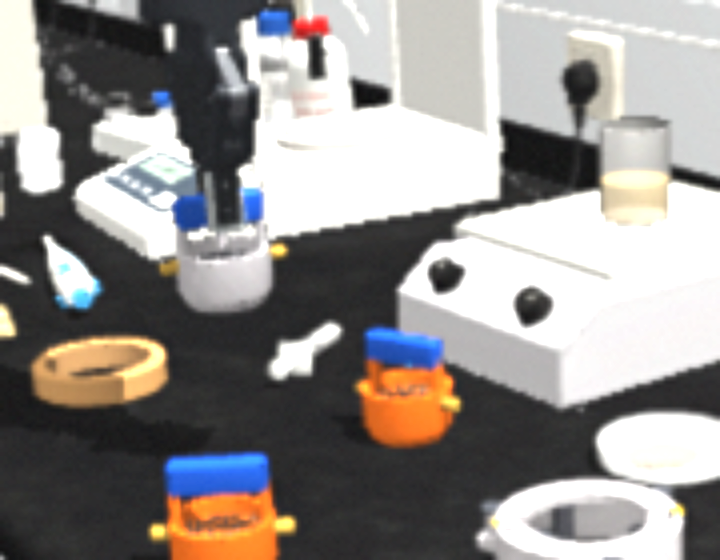

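The sieve is lifted and hangs level at side (206,165). Carrying it to the mount.

```bash
python3 -m creep '{"translation":[[-3,-12,0],[-6,-24,0],[-9,-36,0],[-10,-40,0],[-11,-44,0],[-11,-44,0],[-10,-40,0],[-9,-36,0],[-7,-28,0],[-4,-16,0]],"rotation":[[0,0,0],[0,0,0],[0,0,0],[0,0,0],[0,0,0],[0,0,0],[0,0,0],[0,0,0],[0,0,0],[0,0,0]],"claw":[10,10,10,10,10,10,10,10,10,10]}'
python3 -m creep '{"translation":[[-2,-8,0],[0,0,0],[0,0,0],[0,0,0],[0,0,0],[0,0,0]],"rotation":[[0,0,0.06],[0,0,0.1],[0,0,0.1],[0,0,0.1],[0,0,0],[0,0,0]],"claw":[10,10,10,10,10,10]}'
python3 - <<'E'
from h import *
plan(500.8,-166,115,150)
t=snapshot("top");s=snapshot("side")
b=cv2.resize(s["frame"][150:280,240:350],None,fx=4,fy=4,interpolation=cv2.INTER_CUBIC)
a=cv2.resize(t["frame"][180:280,265:355],None,fx=4,fy=4,interpolation=cv2.INTER_CUBIC)
a=cv2.copyMakeBorder(a,0,120,0,0,0)
cv2.imwrite("pics/e2.png",cv2.convertScaleAbs(np.hstack([a,b])[:,:,::-1],alpha=1.6,beta=10))
E
```

```text
time: 8.1
tool_pos: [498.4, -160.2, 114.5]
tcp_rot: [-180.0, -0.1, 170.6]
ft_force: [0.2, 0.9, -2.3]
finger_gap: 12.8
time: 8.7
tool_pos: [499.7, -165.3, 115.0]
tcp_rot: [-180.0, -0.1, 150.3]
ft_force: [-0.6, 0.2, -1.8]
finger_gap: 13.1
t 8.7 pos [ 499.7 -165.3  115. ] rot [-1.8000e+02 -6.0000e-02  1.5026e+02] F [-0.6  0.2 -1.8] gap 13.1
tool shift [-1.3 -0.1 -0. ]
rotvec then [-0.0001 -0.0011  0.0046]
```

View pics/e2.png

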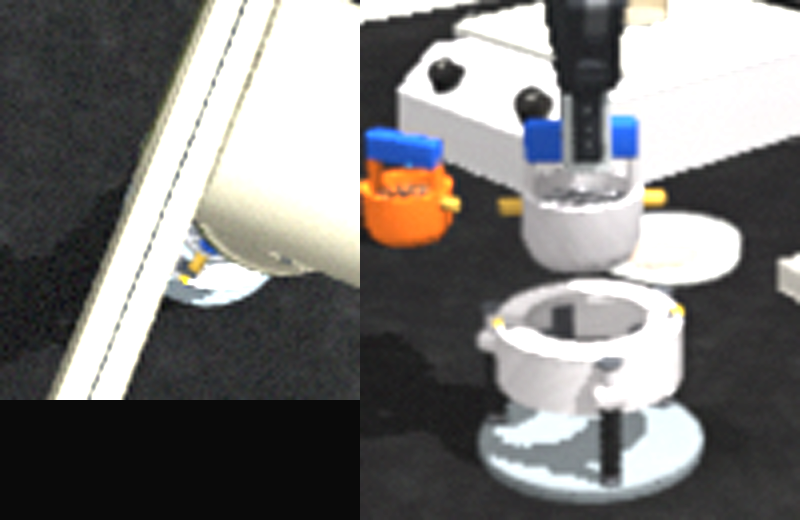

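```bash
python3 -m creep '{"translation":[[-1.1,0.2,4],[0,0,5],[0,0,5],[0,0,4],[0,0,2],[0,0,0],[0,0,0]],"rotation":[[0,0,0.0045],[0,0,0],[0,0,0],[0,0,0],[0,0,0],[0,0,0],[0,0,0]],"claw":[10,10,10,10,10,10,10]}'
python3 - <<'E'
from h import *
plan(500.8,-166.3,115,150)
t=snapshot("top");s=snapshot("side")
for st,c,_ in blobs(s,(15,100,100),(35,255,255),2,roi=(255,180,335,260))[0]: print("yel",st,c)
for st,c,_ in blobs(s,(105,120,60),(130,255,255),2,roi=(255,160,335,260))[0]: print("blue",st,c)
p=sense()["tool_pos"];c=np.array([p[0],p[1],p[2]+15.5]);y=np.radians(150);u=np.array([np.cos(y),np.sin(y),0])
print("pred lugs",proj(s,[c-36*u,c,c+36*u]),"bar",proj(s,[c+[0,0,32]]))
m=np.array([500.8,-166.3,72]);print("pred marks",proj(s,[m-44.3*u,m,m+44.3*u]))
b=cv2.resize(s["frame"][170:290,240:350],None,fx=5,fy=5,interpolation=cv2.INTER_CUBIC)
cv2.imwrite("pics/e3.png",cv2.convertScaleAbs(b[:,:,::-1],alpha=1.3,beta=10))
E
```

```text
time: 9.5
tool_pos: [501.3, -166.1, 95.6]
tcp_rot: [-180.0, 0.0, 149.8]
ft_force: [-0.3, -0.1, -1.5]
finger_gap: 13.0
t 9.5 pos [ 501.3 -166.1   95.6] rot [-180.      0.    149.82] F [-0.3 -0.1 -1.5] gap 13.0
tool shift [  0.3  -0.4 -19.4]
rotvec then [-0.      0.0001 -0.0032]
yel [260 199   5   4  17] [262.11764706 200.58823529]
yel [311 207   6   4  18] [313.72222222 208.61111111]
yel [276 209   6   3  16] [278.8125 209.9375]
yel [318 226   3   3   5] [319.2 227. ]
yel [273 230   3   2   4] [274.   230.25]
blue [255 184   6   8  38] [257.10526316 187.42105263]
blue [282 189   9  12  91] [286.07692308 194.45054945]
blue [304 189   7  11  66] [306.59090909 193.78787879]
pred lugs [[315.31329011 209.21835842]
 [296.66624479 210.25641465]
 [277.90894497 211.30068005]] bar [[296.37446773 194.50924131]]
pred marks [[319.35802927 227.78687463]
 [296.80193501 229.11070414]
 [274.08487661 230.43799026]]
```

View pics/e3.png

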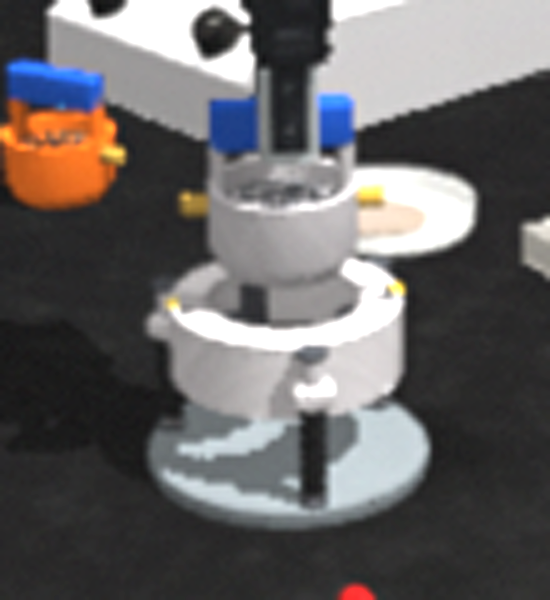

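```bash
python3 - <<'E'
from h import *
s=snapshot("side")
p=sense()["tool_pos"];c=np.array([501,-166.2,p[2]+15.5+1])
for yw in (143,145,147,149.8,152):
    y=np.radians(yw);u=np.array([np.cos(y),np.sin(y),0])
    a=proj(s,[c-36*u,c+36*u]);b=proj(s,[c-22*u+[0,0,42],c+22*u+[0,0,42]])
    print(yw,(a[1]-a[0])[1]/(a[1]-a[0])[0],(b[1]-b[0])[1]/(b[1]-b[0])[0])
# lug edges: for cols, yellow-weighted centroid; bar top edge subpixel
g=s["frame"].astype(float)
h=cv2.cvtColor(s["frame"],cv2.COLOR_RGB2HSV)
# bar top edge: blue minus red column gradient
bl=g[:,:,2]-g[:,:,0]
pts=[]
for x in list(range(283,290))+list(range(305,310)):
    col=bl[180:205,x];mx=col.max();i=np.argmax(col>mx/2);f=(mx/2-col[i-1])/(col[i]-col[i-1])
    j=len(col)-1-np.argmax(col[::-1]>mx/2);f2=(col[j]-mx/2)/(col[j]-col[j+1])
    pts.append((x,180+i-1+f,180+j+f2))
pts=np.array(pts);print(pts.round(2).tolist());print("slopes",np.polyfit(pts[:,0],pts[:,1],1)[0],np.polyfit(pts[:,0],pts[:,2],1)[0])
ye=np.clip((g[:,:,0]+g[:,:,1])/2-g[:,:,2],0,None)
for x in list(range(276,281))+list(range(312,317)):
    w=ye[202:216,x]*(ye[202:216,x]>25);print(x,round((w*np.arange(202,216)).sum()/max(w.sum(),1),2),round(w.sum()),end=" | ")
E
```

```text
143 -0.010364672749617863 -0.01245674089983574
145 -0.023248278252024766 -0.02383238108971954
147 -0.03614923115593086 -0.03522274273242688
149.8 -0.05429996244407303 -0.05124716815187078
152 -0.0686861547642203 -0.06394721904985352
[[283.0, 189.43, 199.41], [284.0, 189.4, 199.61], [285.0, 189.41, 199.67], [286.0, 189.4, 199.81], [287.0, 189.37, 199.66], [288.0, 189.3, 199.4], [289.0, 188.95, 199.25], [305.0, 188.36, 198.05], [306.0, 188.35, 198.04], [307.0, 188.35, 197.77], [308.0, 188.36, 197.62], [309.0, 188.6, 197.49]]
slopes -0.04337850827406257 -0.08285510646500945
276 209.92 216 | 277 209.95 318 | 278 210.17 273 | 279 210.42 244 | 280 210.37 237 | 312 208.84 420 | 313 209.01 475 | 314 208.71 464 | 315 208.53 428 | 316 209.37 344 |
```

```bash
python3 -m creep '{"translation":[[0.3,-0.3,4],[0,0,4],[0,0,4],[0,0,3],[0,0,2],[0,0,0]],"rotation":[[0,0,-0.02],[0,0,0],[0,0,0],[0,0,0],[0,0,0],[0,0,0]],"claw":[10,10,10,10,10,10]}'
python3 -m creep '{"translation":[[0,0,2],[0,0,2],[0,0,2],[0,0,2],[0,0,1],[0,0,0]],"rotation":[[0,0,0],[0,0,0],[0,0,0],[0,0,0],[0,0,0],[0,0,0]],"claw":[10,10,10,10,10,10]}'
python3 - <<'E'
from h import *
plan(500.8,-166.3,60,150);print(sense()["wrist_torque"].round(2))
t=snapshot("top");s=snapshot("side")
for st,c,_ in blobs(s,(15,100,100),(35,255,255),2,roi=(268,180,335,260))[0]: print("yel",st,c)
b=cv2.resize(s["frame"][180:260,255:345],None,fx=7,fy=7,interpolation=cv2.INTER_CUBIC)
cv2.imwrite("pics/e4.png",cv2.convertScaleAbs(b[:,:,::-1],alpha=1.1,beta=10))
E
```

```text
time: 10.25
tool_pos: [500.5, -166.0, 78.0]
tcp_rot: [-180.0, -0.0, 151.0]
ft_force: [0.1, -0.1, -2.0]
finger_gap: 13.3
time: 10.85
tool_pos: [500.7, -166.0, 69.2]
tcp_rot: [-180.0, -0.0, 151.0]
ft_force: [-0.2, -0.0, -2.4]
finger_gap: 13.3
t 10.85 pos [ 500.7 -166.    69.2] rot [-1.8000e+02 -2.0000e-02  1.5096e+02] F [-0.2 -0.  -2.4] gap 13.3
tool shift [-0.2 -0.2  9.2]
rotvec then [-0.     -0.0004  0.0168]
[-0.01  0.04  0.02]
yel [311 220   6   3  15] [313.66666667 221.06666667]
yel [277 222   5   4  19] [278.89473684 223.42105263]
yel [318 226   3   3   6] [319.16666667 227.16666667]
yel [273 230   3   2   4] [274.   230.25]
```

View pics/e4.png

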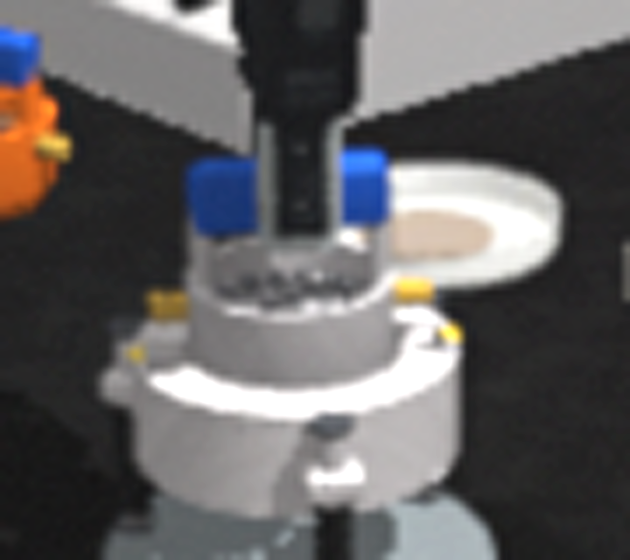

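The drum is inside the bore, and the lug line and mark line have the same slope in the side view. Lowering gently with force checks.

```bash
python3 -m creep '{"translation":[[-0.4,0,2],[0,0,2],[0,0,2],[0,0,1],[0,0,0]],"rotation":[[0,0,0],[0,0,0],[0,0,0],[0,0,0],[0,0,0]],"claw":[10,10,10,10,10]}'
python3 -m creep '{"translation":[[0,0,1],[0,0,1],[0,0,1],[0,0,0]],"rotation":[[0,0,0],[0,0,0],[0,0,0],[0,0,0]],"claw":[10,10,10,10]}'
python3 -c "
from h import *
plan(500.8,-166.3,60,150);print(sense()['wrist_torque'].round(2))"
```

```text
time: 11.45
tool_pos: [501.0, -166.2, 62.2]
tcp_rot: [-180.0, -0.0, 151.0]
ft_force: [-0.2, 0.5, -1.0]
finger_gap: 13.1
time: 11.85
tool_pos: [501.0, -166.3, 59.3]
tcp_rot: [-180.0, -0.0, 151.0]
ft_force: [0.3, -0.2, -2.2]
finger_gap: 13.2
t 11.85 pos [ 501.  -166.3   59.3] rot [-1.8000e+02 -2.0000e-02  1.5096e+02] F [ 0.3 -0.2 -2.2] gap 13.2
tool shift [ 0.2 -0.1 -0.7]
rotvec then [-0.0001 -0.0003  0.0168]
[ 0.   -0.    0.06]
```

```bash
for i in 1 ; do python3 -m creep '{"translation":[[0,0,1],[0,0,1],[0,0,0]],"rotation":[[0,0,0],[0,0,0],[0,0,0]],"claw":[10,10,10]}'; done
python3 -m creep '{"translation":[[0,0,1],[0,0,1],[0,0,0]],"rotation":[[0,0,0],[0,0,0],[0,0,0]],"claw":[10,10,10]}'
python3 - <<'E'
from h import *
print(sense()['wrist_torque'].round(2))
s=snapshot("side")
b=cv2.resize(s["frame"][180:260,255:345],None,fx=7,fy=7,interpolation=cv2.INTER_CUBIC)
cv2.imwrite("pics/e5.png",cv2.convertScaleAbs(b[:,:,::-1],alpha=1.1,beta=10))
E
```

```text
time: 12.15
tool_pos: [501.1, -166.3, 57.3]
tcp_rot: [-180.0, -0.0, 151.0]
ft_force: [0.4, 0.0, -1.8]
finger_gap: 13.2
time: 12.45
tool_pos: [501.1, -166.2, 55.3]
tcp_rot: [180.0, -0.0, 151.0]
ft_force: [-0.2, 0.5, -1.1]
finger_gap: 13.0
[0.04 0.01 0.02]
```

View pics/e5.png

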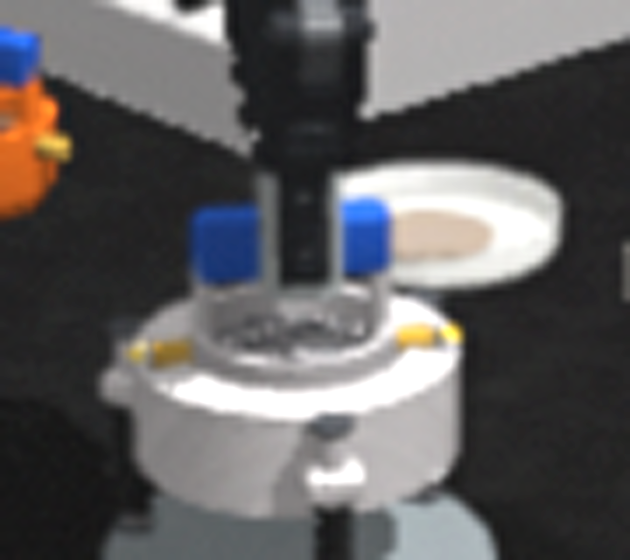

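The lugs are entering the slots at side (279,230) and (314,228), with no contact force. Lowering on towards the floor.

```bash
python3 -m creep '{"translation":[[0,0,1],[0,0,1],[0,0,1],[0,0,1],[0,0,0]],"rotation":[[0,0,0],[0,0,0],[0,0,0],[0,0,0],[0,0,0]],"claw":[10,10,10,10,10]}'
python3 -m creep '{"translation":[[0,0,1],[0,0,1],[0,0,1],[0,0,1],[0,0,0]],"rotation":[[0,0,0],[0,0,0],[0,0,0],[0,0,0],[0,0,0]],"claw":[10,10,10,10,10]}'
python3 -m creep '{"translation":[[0,0,1],[0,0,1],[0,0,0],[0,0,0]],"rotation":[[0,0,0],[0,0,0],[0,0,0],[0,0,0]],"claw":[10,10,10,10]}'
python3 -c "
from h import *
for i in range(1): plan(500.8,-166.3,60,150);print(sense()['wrist_torque'].round(2))"
```

```text
time: 13.0
tool_pos: [501.0, -166.2, 51.2]
tcp_rot: [-180.0, -0.0, 151.0]
ft_force: [0.3, 0.0, -1.9]
finger_gap: 12.9
time: 13.5
tool_pos: [501.1, -166.3, 47.3]
tcp_rot: [-180.0, -0.0, 151.0]
ft_force: [0.0, 0.6, -1.8]
finger_gap: 13.0
time: 13.9
tool_pos: [501.1, -166.3, 45.5]
tcp_rot: [-180.0, -0.0, 151.0]
ft_force: [-0.1, -0.0, -1.9]
finger_gap: 13.3
t 13.9 pos [ 501.1 -166.3   45.5] rot [-180.     -0.    150.96] F [-0.1 -0.  -1.9] gap 13.3
tool shift [  0.3  -0.2 -14.5]
rotvec then [-0.     -0.0001  0.0168]
[-0.06 -0.02 -0.02]
```

```bash
M='x'; python3 -m creep '{"translation":[[0,0,1],[0,0,0],[0,0,0]],"rotation":[[0,0,0],[0,0,0],[0,0,0]],"claw":[10,10,10]}'
python3 -m creep '{"translation":[[0,0,1],[0,0,0],[0,0,0]],"rotation":[[0,0,0],[0,0,0],[0,0,0]],"claw":[10,10,10]}'
python3 -m creep '{"translation":[[0,0,1],[0,0,0],[0,0,0]],"rotation":[[0,0,0],[0,0,0],[0,0,0]],"claw":[10,10,10]}'
```

```text
time: 14.2
tool_pos: [501.1, -166.3, 44.5]
tcp_rot: [180.0, -0.0, 151.0]
ft_force: [0.6, 0.5, -1.4]
finger_gap: 13.1
time: 14.5
tool_pos: [501.1, -166.3, 43.4]
tcp_rot: [-180.0, -0.0, 151.0]
ft_force: [-0.6, 0.5, -2.4]
finger_gap: 13.1
time: 14.8
tool_pos: [501.4, -166.4, 42.9]
tcp_rot: [180.0, 0.0, 151.0]
ft_force: [-2.3, 1.4, 2.8]
finger_gap: 13.2
```

Contact with the floor is at reported z≈43, where it was expected. I'll press about 2 mm more and then twist.

```bash
python3 -m creep '{"translation":[[0.2,0,1],[0,0,1],[0,0,0],[0,0,0]],"rotation":[[0,0,0],[0,0,0],[0,0,0],[0,0,0]],"claw":[10,10,10,10]}'
python3 -c "
from h import *
print(sense()['wrist_torque'].round(2))"
python3 -m creep '{"translation":[[0,0,0],[0,0,0],[0,0,0]],"rotation":[[0,0,0.04],[0,0,0.04],[0,0,0]],"claw":[10,10,10]}'
python3 -c "
from h import *
print(sense()['wrist_torque'].round(2))"
python3 -m creep '{"translation":[[0,0,0],[0,0,0],[0,0,0]],"rotation":[[0,0,0.04],[0,0,0.04],[0,0,0]],"claw":[10,10,10]}'
python3 -c "
from h import *
print(sense()['wrist_torque'].round(2))"
```

```text
time: 15.2
tool_pos: [501.3, -166.4, 40.7]
tcp_rot: [180.0, 0.0, 151.0]
ft_force: [-0.8, 0.8, 3.7]
finger_gap: 13.1
[ 0.03  0.2  -0.  ]
time: 15.5
tool_pos: [501.5, -166.4, 40.8]
tcp_rot: [180.0, 0.1, 146.3]
ft_force: [-0.1, 1.1, 3.9]
finger_gap: 13.0
[ 0.03  0.01 -0.05]
time: 15.8
tool_pos: [501.4, -166.4, 40.8]
tcp_rot: [180.0, 0.1, 141.8]
ft_force: [0.9, -0.3, 3.9]
finger_gap: 13.1
[ 0.02 -0.05 -0.04]
```

```bash
python3 -m creep '{"translation":[[0,0,0],[0,0,0],[0,0,0],[0,0,0],[0,0,0],[0,0,0]],"rotation":[[0,0,0.05],[0,0,0.05],[0,0,0.05],[0,0,0.05],[0,0,0.05],[0,0,0]],"claw":[10,10,10,10,10,10]}'
python3 -c "
from h import *
print(sense()['wrist_torque'].round(2))"
python3 -m creep '{"translation":[[0,0,0],[0,0,0],[0,0,0]],"rotation":[[0,0,0.03],[0,0,0.03],[0,0,0]],"claw":[10,10,10]}'
python3 -c "
from h import *
print(sense()['wrist_torque'].round(2))"
python3 -m creep '{"translation":[[0,0,0],[0,0,0],[0,0,0]],"rotation":[[0,0,0.03],[0,0,0.03],[0,0,0]],"claw":[10,10,10]}'
python3 -c "
from h import *
print(sense()['wrist_torque'].round(2))"
```

```text
time: 16.4
tool_pos: [501.3, -166.3, 40.7]
tcp_rot: [180.0, 0.0, 127.5]
ft_force: [-0.0, 0.1, 3.6]
finger_gap: 13.0
[-0.02 -0.12 -0.09]
time: 16.7
tool_pos: [501.2, -166.3, 40.6]
tcp_rot: [180.0, 0.0, 124.1]
ft_force: [0.3, -0.1, 5.0]
finger_gap: 13.0
[ 0.   -0.07 -0.02]
time: 17.0
tool_pos: [501.2, -166.3, 40.6]
tcp_rot: [180.0, 0.0, 120.7]
ft_force: [-0.7, -0.2, 4.9]
finger_gap: 13.3
[-0.02 -0.06 -0.04]
```

```bash
python3 -m creep '{"translation":[[0,0,0],[0,0,0],[0,0,0]],"rotation":[[0,0,0.025],[0,0,0.025],[0,0,0]],"claw":[10,10,10]}'
python3 -m creep '{"translation":[[0,0,0],[0,0,0],[0,0,0]],"rotation":[[0,0,0.025],[0,0,0.025],[0,0,0]],"claw":[10,10,10]}'
python3 -c "
from h import *
print(sense()['wrist_torque'].round(2))"
```

```text
time: 17.3
tool_pos: [501.0, -166.3, 40.5]
tcp_rot: [180.0, 0.0, 117.7]
ft_force: [0.2, 0.5, 4.4]
finger_gap: 13.3
time: 17.6
tool_pos: [501.0, -166.2, 40.5]
tcp_rot: [-180.0, -0.0, 114.8]
ft_force: [0.1, 0.2, 3.8]
finger_gap: 13.0
[-0.03 -0.09 -0.04]
```

```bash
python3 -m creep '{"translation":[[0,0,0],[0,0,0],[0,0,0]],"rotation":[[0,0,0.025],[0,0,0.025],[0,0,0]],"claw":[10,10,10]}'
python3 -c "
from h import *
print(sense()['wrist_torque'].round(2))"
```

```text
time: 17.9
tool_pos: [501.0, -166.2, 40.5]
tcp_rot: [-180.0, -0.0, 111.9]
ft_force: [0.6, -0.1, 4.8]
finger_gap: 13.0
[ 0.   -0.05 -0.08]
```

```bash
python3 -m creep '{"translation":[[0,0,0],[0,0,0],[0,0,0]],"rotation":[[0,0,0.025],[0,0,0.025],[0,0,0]],"claw":[10,10,10]}'
python3 -c "
from h import *
print(sense()['wrist_torque'].round(2))"
```

```text
time: 18.2
tool_pos: [501.0, -166.2, 40.5]
tcp_rot: [-180.0, -0.0, 109.1]
ft_force: [0.1, 0.2, 4.0]
finger_gap: 13.1
[ 0.02 -0.03 -0.05]
```

```bash
python3 -m creep '{"translation":[[0,0,0],[0,0,0],[0,0,0]],"rotation":[[0,0,0.025],[0,0,0.025],[0,0,0]],"claw":[10,10,10]}'
python3 -c "
from h import *
print(sense()['wrist_torque'].round(2))"
```

```text
time: 18.5
tool_pos: [501.3, -166.1, 40.6]
tcp_rot: [180.0, 0.0, 106.2]
ft_force: [2.0, 1.2, 3.8]
finger_gap: 13.0
[ 0.05 -0.39  0.01]
```

```bash
python3 -m creep '{"translation":[[0,0,0],[0,0,0],[0,0,0]],"rotation":[[0,0,0.02],[0,0,0.02],[0,0,0]],"claw":[10,10,10]}'
python3 -c "
from h import *
print(sense()['wrist_torque'].round(2))"
```

```text
time: 18.8
tool_pos: [501.2, -166.3, 40.6]
tcp_rot: [180.0, 0.0, 103.9]
ft_force: [2.2, 1.5, 4.5]
finger_gap: 13.0
[ 0.05 -0.59  0.08]
```

A side force of about 2.5 N along the tool's +y has built up. I'll shift to relieve it before going on.

```bash
python3 -m creep '{"translation":[[0,0.8,0],[0,0,0],[0,0,0]],"rotation":[[0,0,0],[0,0,0],[0,0,0]],"claw":[10,10,10]}'
python3 -c "
from h import *
print(sense()['wrist_torque'].round(2))"
python3 - <<'E'
from h import *
t=snapshot("top");s=snapshot("side")
b=cv2.resize(s["frame"][180:260,255:345],None,fx=7,fy=7,interpolation=cv2.INTER_CUBIC)
cv2.imwrite("pics/f1.png",cv2.convertScaleAbs(b[:,:,::-1],alpha=1.1,beta=10))
E
```

```text
time: 19.1
tool_pos: [501.4, -166.2, 40.3]
tcp_rot: [-180.0, -0.0, 104.0]
ft_force: [-0.0, -0.6, 4.4]
finger_gap: 13.1
[-0.2  -0.04  0.04]
```

View pics/f1.png

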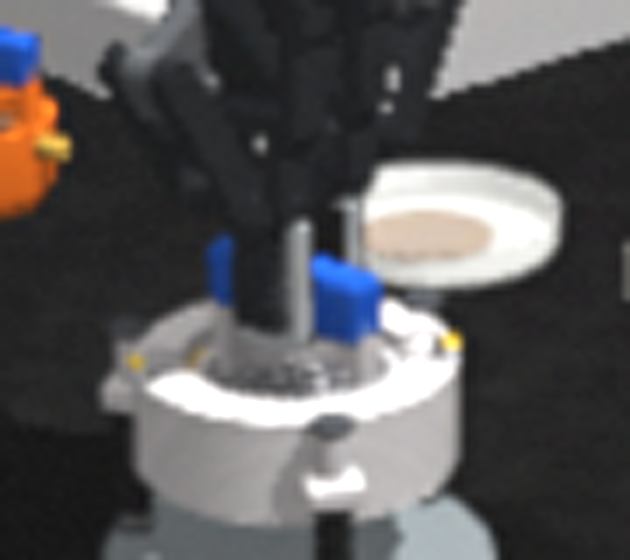

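The side force is gone, and the picture shows the bar turned with the drum seated in the collar. Continuing the twist.

```bash
python3 -m creep '{"translation":[[0,0,0],[0,0,0],[0,0,0]],"rotation":[[0,0,0.025],[0,0,0.025],[0,0,0]],"claw":[10,10,10]}'
python3 -c "
from h import *
print(sense()['wrist_torque'].round(2))"
```

```text
time: 19.5
tool_pos: [501.3, -166.0, 40.3]
tcp_rot: [-179.9, -0.0, 101.0]
ft_force: [-1.4, -0.5, 4.2]
finger_gap: 13.1
[-0.27  0.29 -0.11]
```

```bash
python3 -m creep '{"translation":[[0,0,0],[0,0,0],[0,0,0]],"rotation":[[0,0,0.025],[0,0,0.025],[0,0,0]],"claw":[10,10,10]}'
python3 -c "
from h import *
print(sense()['wrist_torque'].round(2))"
```

```text
time: 19.8
tool_pos: [501.2, -166.0, 40.2]
tcp_rot: [-179.9, -0.0, 98.2]
ft_force: [-2.9, -0.1, 3.9]
finger_gap: 13.1
[-0.3   0.48 -0.1 ]
```

```bash
python3 -m creep '{"translation":[[0,-0.4,0],[0,0,0],[0,0,0]],"rotation":[[0,0,0.02],[0,0,0.02],[0,0,0]],"claw":[10,10,10]}'
python3 -c "
from h import *
print(sense()['wrist_torque'].round(2))"
```

```text
time: 20.1
tool_pos: [500.7, -165.8, 39.7]
tcp_rot: [-179.9, -0.0, 95.9]
ft_force: [-1.5, -0.6, -1.7]
finger_gap: 13.0
[-0.17  0.35 -0.01]
```

```bash
python3 -m creep '{"translation":[[0,0,0],[0,0,0],[0,0,0]],"rotation":[[0,0,0.02],[0,0,0.02],[0,0,0]],"claw":[10,10,10]}'
python3 -c "
from h import *
print(sense()['wrist_torque'].round(2))"
```

```text
time: 20.4
tool_pos: [501.3, -166.0, 40.3]
tcp_rot: [-180.0, -0.0, 93.6]
ft_force: [-1.4, 0.4, -2.0]
finger_gap: 13.1
[-0.18  0.2   0.01]
```

The push fell from +4 N to −2 N at about yaw 96°, so the lugs have reached the notches. I'll stop twisting and lower gently.

```bash
python3 -m creep '{"translation":[[0,0,1],[0,0,0],[0,0,0]],"rotation":[[0,0,0],[0,0,0],[0,0,0]],"claw":[10,10,10]}'
python3 -m creep '{"translation":[[0,0,1],[0,0,0],[0,0,0]],"rotation":[[0,0,0],[0,0,0],[0,0,0]],"claw":[10,10,10]}'
python3 -c "
from h import *
print(sense()['wrist_torque'].round(2))"
```

```text
time: 20.7
tool_pos: [501.3, -166.1, 39.5]
tcp_rot: [-180.0, -0.0, 93.7]
ft_force: [-1.1, -1.0, -2.2]
finger_gap: 12.9
time: 21.0
tool_pos: [501.3, -166.0, 38.4]
tcp_rot: [-180.0, -0.0, 93.7]
ft_force: [-1.4, -0.2, -1.7]
finger_gap: 13.3
[-0.03  0.3  -0.03]
```

```bash
python3 -m creep '{"translation":[[0,-0.2,0.7],[0,0,0],[0,0,0]],"rotation":[[0,0,0],[0,0,0],[0,0,0]],"claw":[10,10,10]}'
python3 -m creep '{"translation":[[0,0,0.6],[0,0,0],[0,0,0]],"rotation":[[0,0,0],[0,0,0],[0,0,0]],"claw":[10,10,10]}'
python3 -c "
from h import *
print(sense()['wrist_torque'].round(2))"
```

```text
time: 21.3
tool_pos: [501.3, -166.1, 37.8]
tcp_rot: [180.0, 0.0, 93.7]
ft_force: [-0.6, -0.3, -1.0]
finger_gap: 13.1
time: 21.6
tool_pos: [501.4, -166.2, 37.6]
tcp_rot: [180.0, 0.0, 93.7]
ft_force: [-2.0, 0.6, 2.5]
finger_gap: 13.2
[0.06 0.5  0.02]
```

Contact on the notch floor came at z≈37.7, which is 5.5 mm below the channel floor, so both lugs are down. Releasing with a small opening.

```bash
python3 -m creep '{"translation":[[0,0,-0.4],[0,0,0],[0,0,0],[0,0,0],[0,0,0],[0,0,0],[0,0,0]],"rotation":[[0,0,0],[0,0,0],[0,0,0],[0,0,0],[0,0,0],[0,0,0],[0,0,0]],"claw":[10,14,16,18,20,22,22]}'
python3 - <<'E'
from h import *
t=snapshot("top");s=snapshot("side")
b=cv2.resize(s["frame"][180:260,255:345],None,fx=7,fy=7,interpolation=cv2.INTER_CUBIC)
cv2.imwrite("pics/g1.png",cv2.convertScaleAbs(b[:,:,::-1],alpha=1.1,beta=10))
E
```

```text
time: 22.3
tool_pos: [501.2, -166.1, 37.6]
tcp_rot: [180.0, 0.0, 93.7]
ft_force: [0.3, -0.9, -0.5]
finger_gap: 21.6
```

View pics/g1.png

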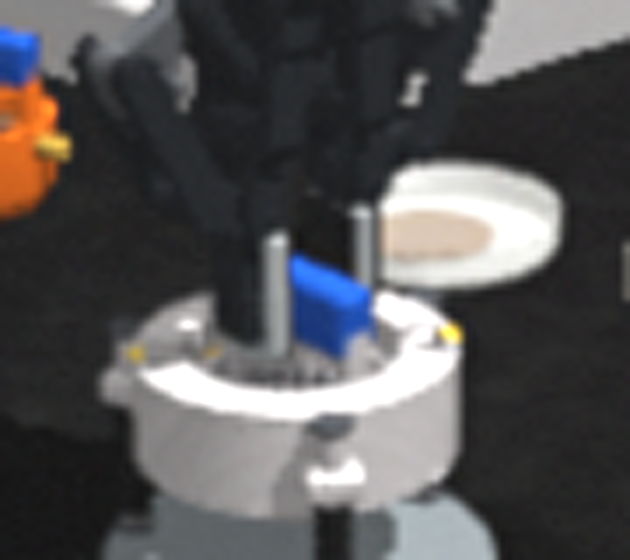

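```bash
python3 -m creep '{"translation":[[0,0,-2],[0,0,-4],[0,0,-6],[0,0,-8],[0,0,-12],[0,0,-16],[0,0,-20],[0,0,-20],[0,0,-20],[0,0,-20]],"rotation":[[0,0,0],[0,0,0],[0,0,0],[0,0,0],[0,0,0],[0,0,0],[0,0,0],[0,0,0],[0,0,0],[0,0,0]],"claw":[23,23,23,23,23,23,23,23,23,23]}'
python3 -m creep '{"translation":[[10,0,-10],[20,0,-5],[30,0,0],[35,0,0],[35,0,0],[30,0,0],[20,0,0],[10,0,0],[0,0,0],[0,0,0]],"rotation":[[0,0,0],[0,0,0],[0,0,0],[0,0,0],[0,0,0],[0,0,0],[0,0,0],[0,0,0],[0,0,0],[0,0,0]],"claw":[23,23,23,23,23,23,23,23,23,23]}'
python3 - <<'E'
from h import *
t=snapshot("top");s=snapshot("side")
b=cv2.resize(s["frame"][180:260,255:345],None,fx=4,fy=4,interpolation=cv2.INTER_CUBIC)
a=cv2.resize(t["frame"][195:275,275:365],None,fx=4,fy=4,interpolation=cv2.INTER_CUBIC)
cv2.imwrite("pics/g2.png",cv2.convertScaleAbs(np.hstack([a,b])[:,:,::-1],alpha=1.1,beta=10))
cv2.imwrite("pics/g3.png",t["frame"][:,:,::-1])
bs,m=blobs(t,(105,120,60),(130,255,255),roi=(290,205,345,265))
for st,c,px in bs:
    for z in (95.5,101): print(c,onplane(t,[c],z))
    W=onplane(t,px,95.5)[:,:2];w,v=np.linalg.eigh(np.cov(W.T));print(np.degrees(np.arctan2(v[1,1],v[0,1])))
bs2,_=blobs(s,(105,120,60),(130,255,255),roi=(270,180,335,245))
for st,c,px in bs2:
    print("side",st,c,"pred locked",proj(s,[[501,-166.2,85.5]]),"pred floor",proj(s,[[501,-166.2,91]]))
for st,c,_ in blobs(s,(15,100,100),(35,255,255),2,roi=(268,180,335,260))[0]: print("yel",st,c)
E
```

```text
time: 23.4
tool_pos: [501.4, -166.2, 167.7]
tcp_rot: [179.9, 0.0, 93.7]
ft_force: [0.5, 0.1, -0.2]
finger_gap: 23.5
time: 24.4
tool_pos: [489.0, 23.1, 180.6]
tcp_rot: [-180.0, 0.0, 93.7]
ft_force: [-0.6, 0.2, 0.4]
finger_gap: 23.3
[318.83464567 232.58267717] [[ 502.06507523 -164.14125557   95.5       ]]
[318.83464567 232.58267717] [[ 501.75320745 -163.53696217  101.        ]]
94.97984314491097
side [286 213  22  18 242] [296.28512397 221.13636364] pred locked [[296.73683512 222.69716074]] pred floor [[296.68835421 220.08007146]]
yel [318 226   3   3   5] [319.2 227. ]
yel [273 230   2   2   3] [273.66666667 230.33333333]
```

View pics/g2.png

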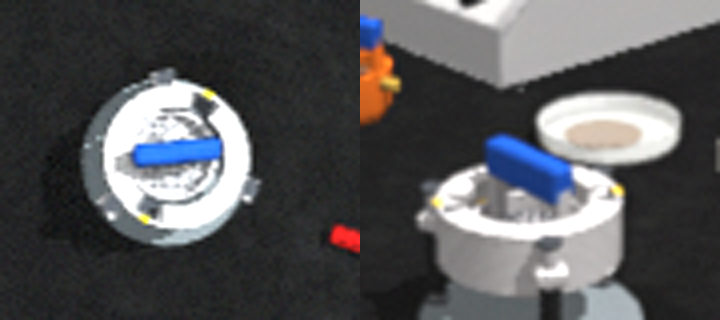

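View pics/g3.png

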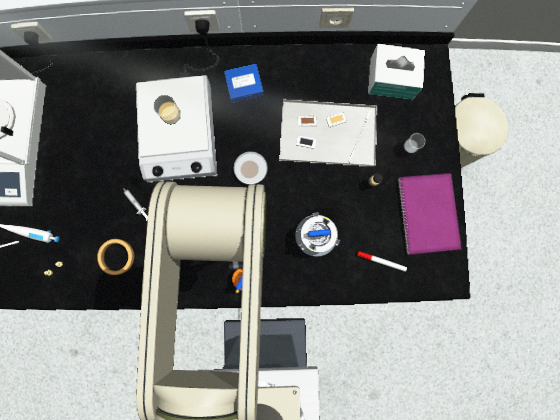

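```bash
python3 - <<'E'
from h import *
s=snapshot("side");t=snapshot("top")
def bb(s,cx,cy,z,yw):
    y=np.radians(yw);u=np.array([np.cos(y),np.sin(y),0]);v=np.array([-np.sin(y),np.cos(y),0])
    P=[np.array([cx,cy,z])+a*27.5*u+b*7*v+[0,0,c*10] for a in(-1,1) for b in(-1,1) for c in (-1,1)]
    p=proj(s,P);return p.min(0).round(1),p.max(0).round(1)
# reference: initial image, sieve on table z=58
im=cv2.imread("pics/side0.png")[:,:,::-1].copy();r={"frame":im}
print("ref obs",[x[0] for x in blobs(r,(105,120,60),(130,255,255),20,roi=(190,180,222,204))[0]],"pred",bb(s,472.3,171.4,58,170.7))
for z in (85.5,88.2,91): print(z,bb(s,501,-166,z,94.5))
print("obs",[x[0] for x in blobs(s,(105,120,60),(130,255,255),20,roi=(270,180,335,245))[0]])
q=sense();print(q["time"],q["ft_force"].round(1))
E
```

```text
ref obs [array([197, 187,  22,  12, 195], dtype=int32)] pred (array([196.5, 187.4]), array([220. , 200.2]))
85.5 (array([284.8, 213. ]), array([308.9, 232.7]))
88.2 (array([284.7, 211.8]), array([308.9, 231.4]))
91 (array([284.7, 210.5]), array([308.9, 230.1]))
obs [array([286, 213,  22,  18, 241], dtype=int32)]
24.6 [ 1.5 -1.1  1.5]
```

The observed bar spans rows 213 to 231. That matches the locked height (213 to 232.7, using the same bottom-edge bias as the reference) and not the channel floor (210.5 to 230). Handing in.

```bash
python3 -c "
from bench import *
print(hand_in())"
```

```text
the job is handed in; nothing more can be done
None
```

I hung the steel sieve in the mount, twisted it clockwise until the lugs dropped into the notches, let go and handed the job in at about 24.6 s. No verdict is reported, so the result below rests on my own checks.

**What the moves showed**
- The drum entered the bore and both lugs passed through the slots with no contact force. They met the channel floor at a reported tool height of about 43 mm.
- I pressed down about 2 mm, which gave roughly 4 N, and twisted. At about 0.95 rad the push fell from +4 N to −2 N, which is just the sieve's weight.
- I turned about 0.04 rad more, stopped twisting and lowered gently. The lugs met the notch floor at 37.6–37.8 mm, about 5.5 mm below the channel floor. I then released and moved away.

**Last checks**
- **Twist:** the bar lies at 95° against about 150° for the slots, or about 0.96 rad.
- **Height:** the side view fits the locked height. The bar spans rows 213–231, against 213–232.7 predicted if locked and 210.5–230 if it were still on the channel floor.
- **Centring:** the raw bar reading from the top view was about 2 mm off the mount's axis in y. About 1 mm of that is probably the bar's visible end face.
- **Other objects:** the petri dish, marker and vial look unmoved in the top view. I did not measure them.

**What disagreed**
- The fingertips sat roughly 35–40 mm above the reported tool point, so I set the grasp height from the pictures and checked force as I went.
- The sieve may have turned a degree or two in the grip. I corrected for this by lining up the lugs with the yellow marks.
- A side force of 2–3 N built up twice during the twist. I shifted the tool slightly to relieve it each time.

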